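# Drive the dowel pins out of a mould frame into a catch tray

## Robot

A 7-joint arm with a two-finger parallel gripper is mounted at the origin on the work surface. World frame = base frame: x ahead of the robot, y to its left, z up, the work surface at z = 0. Lengths are in mm, angles in rad, forces in N, time in s.
With the tool pointing down it reaches from about 425 to 875 mm from the base axis. Payload 8.4 kg.
Tool frame: the origin (TCP) lies at the very end of the fingers, on their centre line; the grasp point (between the pads) lies 19 mm behind it; z points along the fingers, y is the line along which they close (so a half turn about z gives the same grasp; the last joint's range is limited). The gripper opens to 85 mm and grips with 20 to 120 N. Pads are 22 mm wide; open, the fingers measure 114 mm over their backs; the gripper's body (76 mm by 85 mm) begins 54 mm behind the grasp point. The pads swing forward as they close: fully open they stand 13 mm farther back than shut.
Start: joints at [-1.212, 0.333, 0.04, 1.465, -0.013, 1.343, -0.059], TCP at [287.281, 583.038, 231.308] pointing down, gripper open.
Joint ranges: [-2.58, 2.58], [-0.38, 2.09], [-1.3, 1.39], [0.25, 2.4], [-1.5, 4.64], [0.08, 2.09], [-2.65, 2.65]. Speed limits (rad/s): [2.22, 2.22, 2.79, 2.79, 3.14, 3.14, 3.14].

## Interface

Orientations are given as a rotation vector (axis times angle).
In Python, from plant import manip gives the robot as it stands. The module is installed in compiled form; this text tells all that it offers.
- The arm moves only by the shell command python3 -m crank 'ROWS' [FORCE]. ROWS is JSON, a list of rows, each a list of 7 numbers: the closure, from -1 (fully open) to 1 (shut), so that 0 is half open, then the shift along the world's x, y, z each as a share of 100 mm, from -1 to 1, then the turn, a rotation vector about the world's x, y, z each as a share of 90 degrees, from -1 to 1. In form: [[claw, x, y, z, wx, wy, wz], ...]. A call has 1 to 10 rows; each row is the pose to reach, as a shift and turn from the pose commanded when the call began; what a row does not reach only later rows make up. A row lasts 1/8 s, in which the tool goes at most 62.5 mm and 10.7 degrees, less where a joint would pass 70% of its speed; a pose out of reach is approached as far as the arm can. A call with a number of a shift or a turn outside -1 to 1 is refused whole. A call with a gripper value outside its range is refused whole. The fingers move at their own pace and stop on an object; FORCE is the grip in N (left out, the last holds). Time passes only in rows, so rows that repeat a pose let the fingers close. It gives the time, the measured TCP pose, the force, the opening and the grip force at its end, in the units of the state.
- manip.observe(): the state, without advancing time (a new reading comes with each control period).
- manip.camera(name): name is "scene" or "top"; returns a dict with "img" (384x512x3 uint8, red, green, blue), "depth" (384x512 float32, mm along the optical axis (not along the pixel's ray), 0 where there is no reading), "fx", "fy", "cx", "cy" (pixels), "position" and "attitude" of the camera in the world. Camera axes: x right, y down, z forward; pixel columns grow to the right and rows downward; lengths in mm; the calibration is good to about 2 mm. A picture is of the moment at which its call begins.
- manip.job_done(): hands the job in; it is judged then, once.
The state is a dict: "time": time; "q": joint angles; "joint_velocities": joint speeds; "joint_efforts": joint torques, N m; "eef_pos": TCP position; "eef_rot": TCP orientation; "contact_force": force on the tool from outside, world axes, zero at the start; "torque": the same for the moment, N m; "finger_gap": finger opening in mm; "grip_force": force on a finger pad.
Only numpy, scipy, OpenCV 4.12 (cv2) and the standard library are available. Lean on these libraries where they do the work, as an engineer would, in place of code of your own. Each camera call takes 0.05 s, during which the arm holds its last target. There are 200 camera calls.

## Task

First press the red pad of the hold-down bar down until the bar snaps and stays down on the mould frame, then slide the green tray in under the frame, centred beneath the row of holes. With the orange punch, drive every brass pin that is in the frame down and out so that it drops into the tray under the frame (do not touch pins in the frame with the gripper). Then stand the punch back in its wooden holder and bring the tray, with all the pins in it, out to stand with its whole pan on the blue mat, leaving the bar down and the brick, mandrel and file where they are.

Things in the scene. Friction and masses are not known exactly. Their poses are not given: they have to be found in the camera images.
- stand: Fixed stand carrying an aluminium mould frame: block 255 mm (x) by 60 mm (y), underside 100 mm and top 165 mm above the table, on two end legs (60 mm wide in y) with a gap 225 mm long (x) between them, open on both y sides; the tray goes in from +y. Origin on the table under the block's middle, x along the row of holes away from the robot, z up. The hold-down bar runs along its -y side.
- clamp_bar (a joint): Sprung hold-down bar with a red pad at its near end, hinged at stand x 125, y -52, z 178 mm about stand y. 0 = up (springs back if let go early), grows as the pad is pressed down, 0.35 rad = fully down, level, its top 19 mm above the block. Past 0.25 rad it snaps down and stays. Takes under 10 N at the pad. While up it is in the way of work over the block.
- clamp_pad (a point): Centre of the top face of the red press pad (50 mm along the bar, 36 mm wide), 235 mm from the hinge. About 264 mm above the table when up, 184 mm when down; it moves about 13 mm towards the robot (along stand -x) as it goes down.
- hole_row (a point): Middle of the row of holes, on the block's top face (165 mm up); axes as the stand's. Five vertical round through-holes, about 19 mm across, at x = -60, -30, 0, 30 and 60 mm from here, y = 0, 65 mm deep.
- mat: Flat blue mat on the table (under 1 mm thick), 250 mm (x) by 200 mm (y); origin at its centre.
- tray_in (a point): Centre of the inner floor (4 mm above the tray's underside) of the loose green catch tray, 0.35 kg: pan 180 mm (x) by 120 mm (y), walls 4 mm thick and 25 mm high. Its black handle is on the pan's +y side. It slides on the table.
- tray_handle (a point): Grasp point on the tray's handle: an upright black fin in the tray's middle plane, 8 mm thick along tray x, 65 mm long along tray y (60 to 125 mm from the pan's centre), its top 65 mm above the table. This point is 105 mm from the pan's centre along tray +y, 40 mm above the table. Axes as the tray's.
- holder_hole0 (a point): Middle of the mouth of the round hole (20 mm across, right through) in the punch holder, a fixed dark wooden block 80 x 80 x 100 mm; this point is on its top face, 100 mm above the table.
- punch_grip (a point): Grasp point on the loose punch, 130 mm above its tip; z up along it. Steel shank 10 mm across and 85 mm long, then an orange square handle 28 x 28 mm (sides along x and y), 85 to 165 mm above the tip, with a 5 mm steel cap; 0.18 kg. It starts upright in the holder with the handle's lower face resting on the block, the tip 15 mm above the table.
- pin0_c (a point): Centre of brass dowel pin 0, 16 mm across, 60 mm long, z along it, lower end tapered. If present it stands in the hole at x = -60 mm, top about 2 mm proud of the block, held by two sprung noses near the underside; pushing it takes up to about 15 N. It falls out once its top is down to about 105 mm above the table (drive the punch tip to 98 mm). Absent in some starts.
- pin1_c (a point): Centre of brass dowel pin 1, 16 mm across, 60 mm long, z along it, lower end tapered. If present it stands in the hole at x = -30 mm, top about 2 mm proud of the block, held by two sprung noses near the underside; pushing it takes up to about 15 N. It falls out once its top is down to about 105 mm above the table (drive the punch tip to 98 mm). Absent in some starts.
- pin2_c (a point): Centre of brass dowel pin 2, 16 mm across, 60 mm long, z along it, lower end tapered. If present it stands in the hole at x = 0 mm, top about 2 mm proud of the block, held by two sprung noses near the underside; pushing it takes up to about 15 N. It falls out once its top is down to about 105 mm above the table (drive the punch tip to 98 mm). Absent in some starts.
- pin3_c (a point): Centre of brass dowel pin 3, 16 mm across, 60 mm long, z along it, lower end tapered. If present it stands in the hole at x = 30 mm, top about 2 mm proud of the block, held by two sprung noses near the underside; pushing it takes up to about 15 N. It falls out once its top is down to about 105 mm above the table (drive the punch tip to 98 mm). Absent in some starts.
- pin4_c (a point): Centre of brass dowel pin 4, 16 mm across, 60 mm long, z along it, lower end tapered. If present it stands in the hole at x = 60 mm, top about 2 mm proud of the block, held by two sprung noses near the underside; pushing it takes up to about 15 N. It falls out once its top is down to about 105 mm above the table (drive the punch tip to 98 mm). Absent in some starts.
- brick: Bystander: terracotta soldering brick with a silver ring on it, 75 x 110 x 40 mm; origin at the centre of its underside. Loose; leave alone.
- mandrel: Bystander: upright steel ring mandrel on a round wooden foot 70 mm across, 170 mm tall; origin at the centre of its underside. Loose; leave alone.
- file: Bystander: file with a wooden handle lying along y, about 250 mm long, 22 mm wide; origin at the centre of its underside. Loose; leave alone.
Things that resemble listed ones, but are neither listed nor needed, are in the scene too. There is more than one size of the part that bears punch_grip; the job needs the smallest.

How it is judged (in metres and radians):
On the way, in this order (a step that is already met when the one before it is completed fails the run):
1. the hold-down bar is pressed down past its snap point (value of joint clamp_bar above 0.3 rad), for 0.4 s.
2. the tray is under the row of holes (centre within 35 mm along and 45 mm across) (x of tray_in in the frame of stand between -0.035 and 0.035 m and y of tray_in in the frame of stand between -0.045 and 0.045 m), for 0.2 s.
3. every pin is out of the frame and in the tray (x of pin0_c in the frame of tray_in between -0.09 and 0.09 m and y of pin0_c in the frame of tray_in between -0.06 and 0.06 m and z of each of pin0_c, pin1_c, pin2_c, pin3_c, pin4_c in the frame of tray_in below 0.05 m and x of pin1_c in the frame of tray_in between -0.09 and 0.09 m and y of pin1_c in the frame of tray_in between -0.06 and 0.06 m and x of pin2_c in the frame of tray_in between -0.09 and 0.09 m and y of pin2_c in the frame of tray_in between -0.06 and 0.06 m and x of pin3_c in the frame of tray_in between -0.09 and 0.09 m and y of pin3_c in the frame of tray_in between -0.06 and 0.06 m and x of pin4_c in the frame of tray_in between -0.09 and 0.09 m and y of pin4_c in the frame of tray_in between -0.06 and 0.06 m), for 0.2 s.
At the end, for the whole second after the job is handed in: Bar down (joint over 0.30 rad); all pins present lie in the tray; the tray is flat on the table with its centre within 45 mm (x) and 50 mm (y) of the mat's centre and at rest; the punch stands upright, fully down in its holder (within 20 mm, 0.15 rad) (all of step 3 and x of tray_in in the frame of mat between -0.045 and 0.045 m and y of tray_in in the frame of mat between -0.05 and 0.05 m and height (world z) of tray_in below 0.012 m and angle between tray_in's own z axis and vertical below 0.1 rad and linear speed of tray below 0.02 m/s and value of joint clamp_bar above 0.3 rad and horizontal distance between punch_grip and holder_hole0 below 0.02 m and height (world z) of punch_grip below 0.16 m and angle between punch_grip's own z axis and vertical below 0.15 rad); the robot touches nothing.
It fails at once if the gripper's fingers touch a pin that is still in the frame ((contact force between the fingers and pin0 above 1 N and height (world z) of pin0_c above 0.09 m) or (contact force between the fingers and pin1 above 1 N and height (world z) of pin1_c above 0.09 m) or (contact force between the fingers and pin2 above 1 N and height (world z) of pin2_c above 0.09 m) or (contact force between the fingers and pin3 above 1 N and height (world z) of pin3_c above 0.09 m) or (contact force between the fingers and pin4 above 1 N and height (world z) of pin4_c above 0.09 m)).
It fails at once if a pin is driven while the hold-down bar is not down (value of joint clamp_bar below 0.25 rad and height (world z) of any of pin0_c, pin1_c, pin2_c, pin3_c, pin4_c below 0.12 m).
It fails at once if the brick, mandrel or file is moved more than 25 mm (distance of any of brick, mandrel, file from where it was at the start of the episode above 0.025 m).
Of pin0, pin1, pin2, pin3, pin4 only 3 to 5 are there at a start; the rules pass over those that are not, and their reading is None.
At some moment in a run one of tray may be knocked a few centimetres aside while the robot is not near it.
It also fails if it takes over 210 s, if anything falls off the work surface, if the arm or the gripper's body presses on something with over 40 N, if the wrist force passes 120 N, or if a joint passes its speed limit or range.

## Working session

There is one attempt and no reset: what is moved stays moved. The work goes in short steps, Python scripts to look and compute and a shell command to move; the robot and the scene stay as the last step left them, time stands still between calls to the robot, and variables do not carry over. Pictures are saved under pics/ and viewed, at most 15 in all, crops included, and the job is handed in when it is done.

```bash
mkdir -p pics; cat > h.py <<'E'
import numpy as np,cv2
from plant import manip
from scipy.spatial.transform import Rotation as R
def cam(n):
    c=manip.camera(n); a=np.array(c["attitude"],float)
    c["R"]=R.from_rotvec(a).as_matrix() if a.size==3 else (a if a.size==9 else R.from_quat(a).as_matrix())
    c["p"]=np.array(c["position"],float); return c
def cloud(c):
    v,u=np.mgrid[0:384,0:512]; d=c["depth"]
    P=np.stack([(u-c["cx"])/c["fx"]*d,(v-c["cy"])/c["fy"]*d,d],-1)
    W=P@c["R"].T+c["p"]; W[d==0]=np.nan; return W
def plane(c,u,v,z):
    r=c["R"]@np.array([(u-c["cx"])/c["fx"],(v-c["cy"])/c["fy"],1]); return c["p"]+r*(z-c["p"][2])/r[2]
def save(c,n,crop=None,s=1):
    i=c["img"][...,::-1]
    if crop: i=i[crop[1]:crop[3],crop[0]:crop[2]]
    cv2.imwrite("pics/"+n,cv2.resize(i,None,fx=s,fy=s,interpolation=cv2.INTER_CUBIC))
E
python3 - <<'E'
from h import *
for n in("scene","top"):
    c=cam(n); print(n,c["position"],c["attitude"],c["fx"],c["cx"],c["cy"]); save(c,n+"0.png",s=1.5)
s=manip.observe(); print(s)
E
```

```text
scene [1288.00860541   11.79818738 1005.9550048 ] [-1.70406667 -1.89446985  0.71643421] 373.09455139435477 249.86468855812967 191.36923986324732
top [ 417.89199475  -44.6320229  1242.89718263] [-2.18622227  2.15142589 -0.10773722] 393.67191600022824 251.38212698916595 183.7904517497395
{'time': 0.1, 'q': array([-1.21220682,  0.33381726,  0.03987187,  1.46616305, -0.01340174,
        1.34330173, -0.05851043]), 'joint_velocities': array([-0.00231642, -0.00041026, -0.00176653, -0.00205672, -0.00069039,
        0.00302236, -0.00179231]), 'joint_efforts': array([ 4.87559199e-03, -6.60021901e+01,  1.37104925e+00, -4.06473792e+01,
        1.71661028e-02,  9.02584725e-03, -2.47236778e-05]), 'eef_pos': array([287.12020554, 582.69821153, 230.53472463]), 'eef_rot': array([-7.12816293e-01, -3.05941677e+00,  2.20578627e-03]), 'contact_force': array([-0.26942728, -0.10752011,  0.92494321]), 'torque': array([ 0.0453011 , -0.03063218, -0.01375721]), 'grip_force': 0.0, 'finger_gap': 85.23581873828563}
```

View pics/scene0.png

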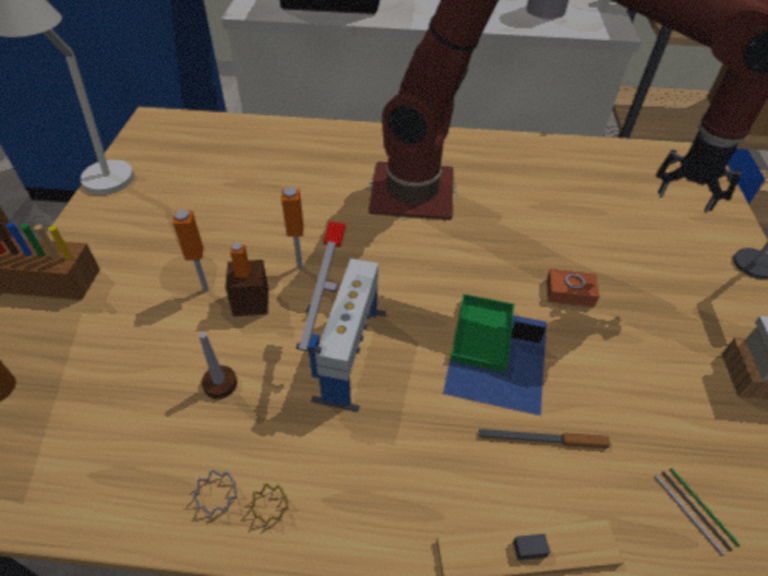

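View pics/top0.png

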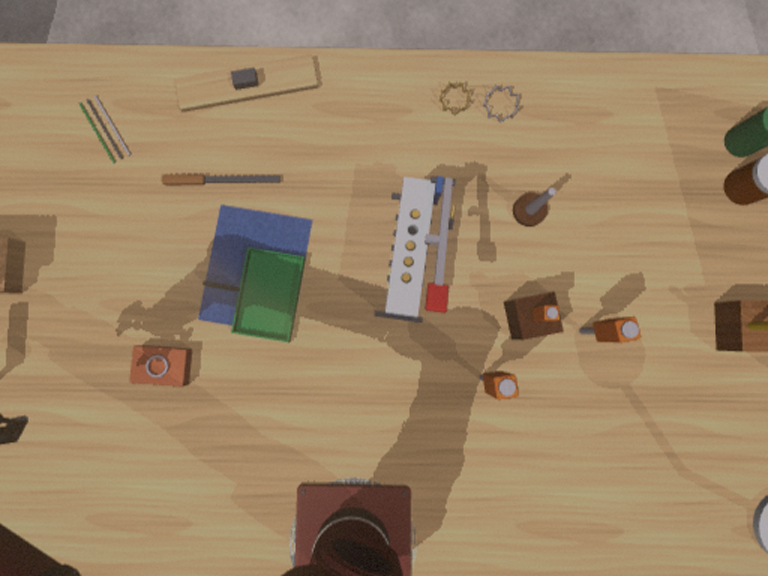

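The scene and top views show four brass pin tops, with the second hole from the far end dark and probably empty. The bar is up with its red pad at top px (437,298), and the tray is half on the mat with its handle to +y. The small punch is in the dark holder at top px (551,313). Next I'll measure these.

```bash
cat > m.py <<'E'
from h import *
def rect(P,name):
    P=P[np.isfinite(P).all(-1)]
    if len(P)<5: print(name,"none",len(P)); return
    (c,s,a)=cv2.minAreaRect(P[:,:2].astype(np.float32)); print(name,"c",np.round(c,1),"size",np.round(s,1),"ang",round(a,1),"n",len(P),"z",np.round(np.percentile(P[:,2],[5,50,95]),1)," med",np.round(np.median(P[:,:2],0),1))
def hsv(c): 
    h=cv2.cvtColor(c["img"],cv2.COLOR_RGB2HSV).astype(int); return h[...,0],h[...,1],h[...,2]
def big(m):
    m=cv2.erode(m.astype(np.uint8),np.ones((2,2),np.uint8)); n,l,st,_=cv2.connectedComponentsWithStats(m)
    return l==1+np.argmax(st[1:,4]) if n>1 else m>0
def run(c):
    W=cloud(c);H,S,V=hsv(c);X,Y,Z=W[...,0],W[...,1],W[...,2]
    rect(W[big((H>45)&(H<80)&(S>120)&(Z<60)&(Y>0))],"tray")
    rect(W[big((H>100)&(H<125)&(S>80)&(Z<15)&(X>300)&(abs(Y)<450))],"mat")
    rect(W[big(((H<6)|(H>174))&(S>190)&(V>120)&(Z>150)&(X>250))],"pad")
    st=(abs(Z-165)<6)&(S<60)&(X>300)&(X<750)&(Y>-300)&(Y<100)
    rect(W[big(st)],"block")
    rect(W[big((Z>92)&(Z<106)&(X>300)&(X<650)&(Y<-200)&(Y>-450))],"holder")
    m=(H<14)&(S>150)&(Z>100)&(Z<400)&(X>250)&(Y<-150)&(Y>-600)&(X<700)
    n,l,s,ce=cv2.connectedComponentsWithStats(m.astype(np.uint8))
    for i in range(1,n):
        if s[i,4]>25: rect(W[l==i],"orange%s"%np.round(ce[i]))
if __name__=="__main__":
    for n in("top","scene"): print(n); run(cam(n))
    c=cam("top"); save(c,"z1.png",(240,110,440,270),4)
E
python3 m.py
```

```text
top
tray none 0
mat c [637.1 203.5] size [191.9  69.6] ang 81.1 n 1140 z [-3.4  0.7  4.7]  med [639.5 197.2]
pad none 0
block c [ 583.7 -105.4] size [ 60.3 251.7] ang 82.9 n 1566 z [161.5 164.9 168.3]  med [ 577.5 -102.6]
holder c [ 461.5 -355.2] size [76.3 79.3] ang 12.1 n 511 z [ 96.3  99.6 103.7]  med [ 453.2 -346. ]
orange[296. 198.] c [ 482.2 -155.1] size [ 8.2 43.6] ang 88.2 n 61 z [257.1 263.6 271.4]  med [ 485.5 -154.1]
orange[361. 208.] c [ 465.6 -358.2] size [33.1 35.1] ang 6.0 n 119 z [102.8 157.7 181.8]  med [ 465.1 -342.6]
orange[407. 220.] c [ 435.6 -469.1] size [38.5 39.6] ang 6.0 n 287 z [133.4 202.6 232. ]  med [ 434.4 -454.3]
orange[330. 255.] c [ 337.5 -261.6] size [37.4 38. ] ang 9.6 n 184 z [139.7 214.1 232.4]  med [ 342.1 -245.4]
scene
tray c [503.8 190. ] size [115.4 184.6] ang 80.8 n 1486 z [ 1.5  5.2 24.4]  med [503.7 190.6]
mat c [580.5 216.3] size [191.3 197.2] ang 81.3 n 1795 z [-1.9  1.3  4.5]  med [623.4 245. ]
pad c [ 487.9 -139. ] size [28.2 40. ] ang 82.6 n 109 z [257.6 264.7 271.2]  med [ 485.4 -137.9]
block c [ 588.7 -100.5] size [ 56.9 254.8] ang 82.9 n 1140 z [162.1 165.1 167.9]  med [ 605.3 -100.9]
holder c [ 465.5 -352.5] size [81.  76.1] ang 12.9 n 295 z [ 94.7  99.8 102.8]  med [ 481.9 -341.4]
orange[195. 143.] c [ 341.7 -260.4] size [37.3 35.6] ang 10.3 n 261 z [133.1 187.7 230.7]  med [ 355.1 -257.1]
orange[126. 158.] c [ 440.6 -468.3] size [42.3 37.9] ang 7.4 n 335 z [131.  184.4 229.6]  med [ 454.3 -460.9]
orange[218. 155.] c [ 486.8 -154.4] size [ 9.7 44.3] ang 83.9 n 42 z [255.1 263.6 270.7]  med [ 490.7 -154.7]
orange[160. 176.] c [ 466.5 -354.6] size [45.5 44.6] ang 30.9 n 200 z [100.9 138.1 179.3]  med [ 478.2 -348.6]
```

View pics/z1.png

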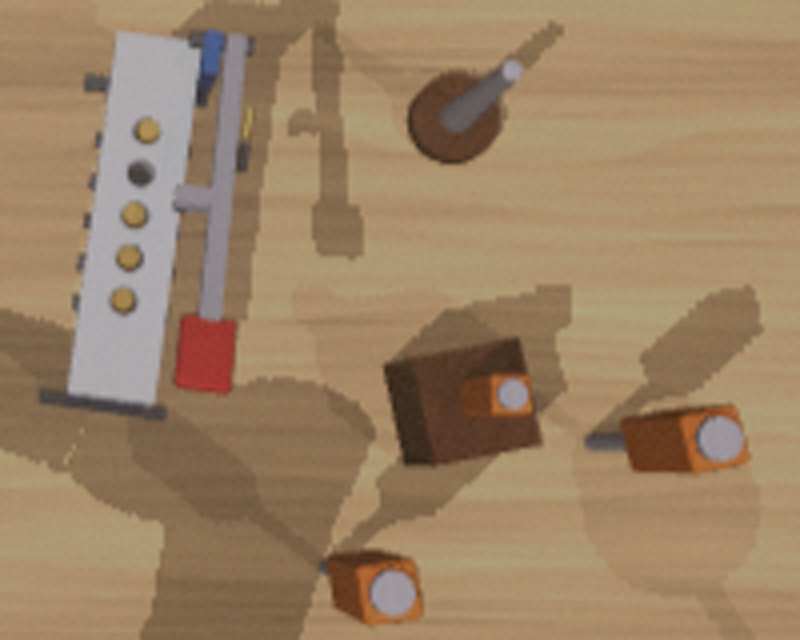

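The crop shows pins in holes 0, 1, 2 and 4, with hole 3 at (140,173) dark and empty. The pad centre is at (206,355) and the punch cap at (514,395) in the crop.

```bash
cat > k.py <<'E'
from m import *
def pins(c,pr=True):
    H,S,V=hsv(c);W=cloud(c);Z=W[...,2]
    m=(H>12)&(H<35)&(S>70)&(abs(W[...,0]-588)<120)&(abs(W[...,1]+101)<30)&(abs(Z-165)<12)
    n,l,s,ce=cv2.connectedComponentsWithStats(m.astype(np.uint8)); out=[]
    for i in range(1,n):
        if s[i,4]>8: out.append(plane(c,*ce[i],167)[:2]); print("pin",s[i,4],np.round(out[-1],1))
    return out
if __name__=="__main__":
    t=cam("top"); s=cam("scene")
    for u,v,z,n in((276.75,142.5,167,"p4"),(275,153.25,165,"h3"),(273.5,163.5,167,"p2"),(272.25,174.25,167,"p1"),(270.75,184.75,167,"p0"),(368.4,208.5,185,"cap"),(291.5,198.75,264,"pad")): print(n,np.round(plane(t,u,v,z)[:2],1))
    for c in(t,s):
        pins(c); H,S,V=hsv(c);W=cloud(c);X,Y,Z=[W[...,i] for i in range(3)]
        m=big((S<70)&(Z>176)&(Z<195)&(abs(X-465)<40)&(abs(Y+355)<40)); v,u=np.nonzero(m); print("cap",len(u),np.round(plane(c,u.mean(),v.mean(),185)[:2],1))
        m=big(((H<8)|(H>172))&(S>150)&(Z>250)&(abs(X-487)<50)&(abs(Y+145)<40)); v,u=np.nonzero(m); print("pad",len(u),np.round(plane(c,u.mean(),v.mean(),264)[:2],1))
E
python3 k.py
python3 - <<'E'
from h import *
print(R.from_rotvec(manip.observe()["eef_rot"]).as_matrix().round(3))
E
```

```text
p4 [ 643.1 -110.6]
h3 [ 613.1 -106.2]
p2 [ 584.  -102.2]
p1 [554.1 -99.1]
p0 [525.  -95.3]
cap [ 463.3 -357.1]
pad [ 481.1 -142.7]
pin 28 [ 643.9 -109.9]
pin 25 [ 584.3 -100.9]
pin 25 [554.8 -97.3]
pin 26 [525.6 -94. ]
cap 30 [ 463. -357.]
pad 199 [ 480.5 -142.1]
pin 12 [528.1 -93.6]
pin 14 [558.5 -96.6]
pin 15 [ 587.6 -100. ]
pin 17 [ 647.5 -108.3]
cap 16 [ 468.7 -352.7]
pad 129 [ 487.3 -138.3]
[[-0.897  0.442 -0.   ]
 [ 0.442  0.897 -0.   ]
 [-0.    -0.    -1.   ]]
```

```bash
python3 -m crank '[[1,0.33,-0.33,0.33,0,0,-0.1],[1,0.66,-0.66,0.66,0,0,-0.2],[1,1,-1,1,0,0,-0.3],[1,1,-1,1,0,0,-0.3]]' 40; python3 -m crank '[[1,0.33,-0.33,0,0,0,-0.1],[1,0.66,-0.66,0,0,0,-0.2],[1,1,-1,0,0,0,-0.3],[1,1,-1,0,0,0,-0.3]]'
```

```text
time: 0.85
eef_pos: [392.0, 480.2, 335.1]
eef_rot: [1.419, 2.8, 0.008]
contact_force: [-0.3, 1.3, -0.5]
finger_gap: 12.4
grip_force: 0.0
time: 1.35
eef_pos: [489.9, 379.6, 330.8]
eef_rot: [2.032, 2.394, -0.001]
contact_force: [-0.7, 0.7, -0.1]
finger_gap: 0.0
grip_force: 0.0
```

```bash
for i in 1 2 3 4; do python3 -m crank '[[1,0,-0.5,0,0,0,-0.025],[1,0,-1,0,0,0,-0.05]]' | head -2; done;  python3 -m crank '[[1,0,-0.5,0,0,0,0],[1,0,-1,0,0,0,0],[1,0,-1,0,0,0,0],[1,0,-1,0,0,0,0]]'; python3 -c "
from h import *
s=manip.observe();print(s['q'],R.from_rotvec(s['eef_rot']).as_matrix().round(3))"
```

```text
time: 1.6
eef_pos: [486.2, 283.5, 330.4]
time: 1.85
eef_pos: [486.4, 183.0, 330.9]
time: 2.1
eef_pos: [486.6, 83.0, 331.0]
time: 2.35
eef_pos: [487.0, -16.9, 331.1]
time: 2.85
eef_pos: [487.5, -115.3, 331.0]
eef_rot: [-2.372, -2.059, 0.0]
contact_force: [0.8, 0.2, -0.5]
finger_gap: -0.1
grip_force: 0.0
[-0.58513048 -0.04819498  0.71201449  1.68454402  0.03123398  1.49408667
 -0.01699553] [[ 0.14   0.99  -0.   ]
 [ 0.99  -0.14   0.   ]
 [ 0.    -0.001 -1.   ]]
```

```bash
python3 -m crank '[[1,-0.03,-0.25,0,0,0,0],[1,-0.03,-0.25,-0.3,0,0,0],[1,-0.03,-0.25,-0.6,0,0,0]]' | head -4;python3 -m crank '[[1,0,0,-0.1,0,0,0],[1,-0.02,0,-0.2,0,0,0],[1,-0.04,0,-0.3,0,0,0],[1,-0.05,0,-0.4,0,0,0],[1,-0.06,0,-0.5,0,0,0],[1,-0.08,0,-0.6,0,0,0],[1,-0.09,0,-0.7,0,0,0],[1,-0.1,0,-0.8,0,0,0],[1,-0.11,0,-0.89,0,0,0],[1,-0.11,0,-0.89,0,0,0]]'; python3 -m crank '[[1,0,0,0,0,0,0],[1,0,0,0,0,0,0],[1,0,0,0,0,0,0]]'; python3 -m crank '[[1,0,0,0.3,0,0,0],[1,0,0,0.9,0,0,0],[1,0,0.8,1,0,0,0]]'; python3 -c "
from h import *
for n in ('top','scene'):
  c=cam(n);W=cloud(c);from m import hsv,big
  H,S,V=hsv(c);X,Y,Z=[W[...,i] for i in range(3)]
  m=big(((H<8)|(H>172))&(S>150)&(Z>150)&(abs(X-480)<60)&(abs(Y+145)<50));print(m.sum(),np.nanmedian(W[m],0))"
```

```text
time: 3.22
eef_pos: [484.8, -139.8, 270.4]
eef_rot: [-2.371, -2.061, -0.001]
contact_force: [0.6, 1.1, 0.1]
time: 4.47
eef_pos: [473.6, -142.0, 183.8]
eef_rot: [-2.375, -2.056, -0.002]
contact_force: [-9.4, 2.3, 21.8]
finger_gap: -0.1
grip_force: 11.3
time: 4.85
eef_pos: [473.5, -142.0, 183.8]
eef_rot: [-2.375, -2.056, -0.002]
contact_force: [-9.2, 1.8, 20.9]
finger_gap: 0.1
grip_force: 10.8
time: 5.22
eef_pos: [475.0, -83.6, 283.8]
eef_rot: [2.381, 2.043, 0.008]
contact_force: [1.5, 2.0, -0.5]
finger_gap: 0.2
grip_force: 0.0
0 [nan nan nan]
87 [ 473.35190084 -135.03004662  183.63493858]
  return np.nanmean(a, axis, out=out, keepdims=keepdims)
```

```bash
cat > t.py <<'E'
from m import *
def rc(c,m,z):
    P=np.array([plane(c,u,v,z)[:2] for v,u in zip(*np.nonzero(m))],np.float32); r=cv2.minAreaRect(P); return [np.round(x,1) for x in r]+[len(P),np.round(P.mean(0),1)]
for n in("top","scene"):
    c=cam(n);H,S,V=hsv(c);W=cloud(c);X,Y,Z=[W[...,i] for i in range(3)]
    A=(X>380)&(X<850)&(Y>-40)&(Y<420)
    g=big((H>40)&(H<85)&(S>90)&A&(Z<40)); f=g&(Z<12); rim=g&(Z>20)
    print(n,"tray all",rc(c,g,25),"floor",rc(c,big(f),4))
    k=big((V<75)&(Z>45)&(Z<75)&(X>400)&(Y>150)&(Y<420)&(X<850))
    if k.sum()>5: rect(W[k],"handle"); 
    b=(H>100)&(H<125)&(S>80)&A&(abs(Z)<10); print("mat",rc(c,b,1))
E
python3 t.py
```

```text
top tray all [array([531.5, 172.9]), array([105.7, 106.9]), np.float64(80.9), 909, array([538.4, 165.7], dtype=float32)] floor [array([534.1, 176.9]), array([99.9, 98. ]), np.float64(80.4), 761, array([539.3, 169.5], dtype=float32)]
mat [array([554. , 217.6]), array([194.3, 244.6]), np.float64(81.3), 1636, array([628.6, 217.3], dtype=float32)]
scene tray all [array([510. , 187.9]), array([119. , 191.1]), np.float64(81.4), 1586, array([514.3, 186.1], dtype=float32)] floor [array([490.8, 189.3]), array([108.2, 158.5]), np.float64(81.3), 1148, array([495.2, 188.5], dtype=float32)]
handle c [517.6 277.5] size [60.5  6.4] ang 81.3 n 82 z [46.7 57.9 67.5]  med [518.1 276.4]
mat [array([554.3, 218.3]), array([195.1, 245.3]), np.float64(81.4), 2023, array([606.9, 231.1], dtype=float32)]
```

```bash
python3 -m crank '[[-1,0,0.5,0,0,0,0],[-1,0,1,0,0,0,0]]' |head -2; python3 -m crank '[[-1,0.2,0.5,0,0,0,0],[-1,0.4,1,0,0,0,0]]' |head -2; python3 -m crank '[[-1,0,0.5,0,0,0,0],[-1,0,1,0,0,0,0],[-1,0,1,-0.4,0,0,0],[-1,0,1,-0.8,0,0,0],[-1,0,1,-0.8,0,0,0]]'; python3 -m crank '[[-1,0,0.5,0,0,0,0],[-1,0,0.5,0,0,0,0],[-1,0,0.5,0,0,0,0],[-1,0,0.5,0,0,0,0]]';sed -i 's/^    k=big/    save(c,n+"_t.png") if n=="scene" else 0\n    k=big/' t.py; python3 t.py
```

```text
time: 5.68
eef_pos: [473.2, 19.7, 279.5]
time: 5.92
eef_pos: [513.9, 120.3, 279.6]
time: 6.55
eef_pos: [511.9, 218.0, 196.9]
eef_rot: [-2.376, -2.054, 0.01]
contact_force: [0.7, -0.5, 0.8]
finger_gap: 85.3
grip_force: 0.0
time: 7.05
eef_pos: [514.0, 268.9, 200.9]
eef_rot: [2.377, 2.054, 0.001]
contact_force: [0.4, 0.4, -0.1]
finger_gap: 85.0
grip_force: 0.0
top tray all [array([536.4, 175.7]), array([114.8,  99.3]), np.float64(82.2), 897, array([536.3, 172. ], dtype=float32)] floor [array([536.4, 177.1]), array([101. ,  93.1]), np.float64(80.4), 732, array([535.8, 175.9], dtype=float32)]
handle c [511.4 269.4] size [27.2  3.5] ang 81.3 n 13 z [61.7 66.  68.4]  med [510.4 270.9]
mat [array([554. , 217.9]), array([195. , 244.7]), np.float64(81.3), 2093, array([590.8, 247.4], dtype=float32)]
scene tray all [array([510.2, 187.4]), array([118.9, 191.2]), np.float64(81.0), 1575, array([514.6, 186.2], dtype=float32)] floor [array([489.8, 189.1]), array([108.8, 160.4]), np.float64(81.3), 1127, array([496.3, 188.8], dtype=float32)]
handle c [518.3 277.5] size [61.1  8.6] ang 80.3 n 91 z [47.5 57.9 68.5]  med [517.9 279. ]
mat [array([554.2, 218.3]), array([195.1, 245.1]), np.float64(81.5), 2023, array([606.8, 231.2], dtype=float32)]
```

View pics/scene_t.png

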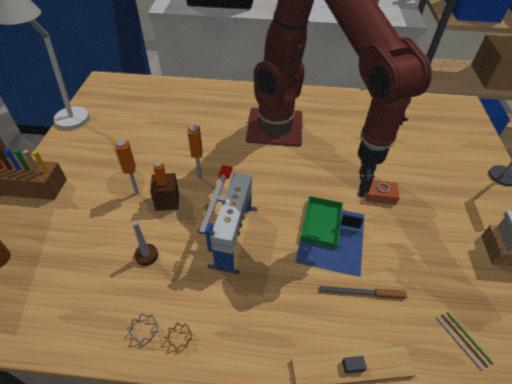

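The bar is down at about (225,195), and the open gripper hangs above the tray handle near (352,222). Descending to grasp.

```bash
python3 -m crank '[[-1,0.03,0.2,-0.3,0,0,0],[-1,0.03,0.2,-0.8,0,0,0],[-1,0.03,0.2,-1,0,0,0]]' |head -2; python3 -m crank '[[-1,0,0,-0.3,0,0,0],[-1,0,0,-0.6,0,0,0],[-1,0,0,-0.78,0,0,0],[-1,0,0,-0.78,0,0,0],[1,0,0,-0.78,0,0,0],[1,0,0,-0.78,0,0,0],[1,0,0,-0.78,0,0,0],[1,0,0,-0.78,0,0,0],[1,0,0,-0.78,0,0,0]]' 40;
```

```text
time: 7.52
eef_pos: [515.0, 289.0, 97.4]
time: 8.65
eef_pos: [516.3, 290.2, 22.4]
eef_rot: [-2.375, -2.056, -0.001]
contact_force: [-1.5, -0.0, 3.2]
finger_gap: 7.7
grip_force: 40.8
```

```bash
python3 -m crank '[[1,0.2,-0.12,0,0,0,0],[1,0.4,-0.28,0,0,0,0],[1,0.6,-0.4,0,0,0,0.009],[1,0.8,-0.56,0,0,0,0.009],[1,1,-0.7,0,0,0,0.009],[1,1,-0.8,0,0,0,0.009],[1,1,-0.8,0,0,0,0.009]]'|head -5;python3 -m crank '[[1,0.1,0,0,0,0,0],[1,0.07,-0.25,0,0,0,0],[1,0.04,-0.5,0,0,0,0],[1,0.0,-0.75,0,0,0,0],[1,-0.02,-0.95,0,0,0,0],[1,-0.02,-0.95,0,0,0,0],[1,-0.02,-0.95,0,0,0,0]]'; python3 t.py
```

```text
time: 9.52
eef_pos: [616.9, 208.6, 22.3]
eef_rot: [2.361, 2.071, 0.0]
contact_force: [3.0, -3.2, 3.9]
finger_gap: 7.3
time: 10.4
eef_pos: [613.9, 113.4, 22.0]
eef_rot: [2.361, 2.071, -0.003]
contact_force: [-0.4, -6.2, 6.1]
finger_gap: 7.4
grip_force: 41.2
top tray all [array([596.6,   8.8]), array([112.8, 173.6]), np.float64(83.7), 1664, array([593.,  12.], dtype=float32)] floor [array([602.2,  12.7]), array([108. , 167.6]), np.float64(87.4), 1438, array([595.6,  10.4], dtype=float32)]
mat [array([542.8, 263.5]), array([210.8, 221.9]), np.float64(56.7), 397, array([600.7, 288.3], dtype=float32)]
scene tray all [array([608.4,  12.8]), array([113.8, 190.7]), np.float64(84.3), 1607, array([609.9,  15.9], dtype=float32)] floor [array([592.2,  10.8]), array([106.9, 161.1]), np.float64(83.0), 1201, array([592.5,  15.4], dtype=float32)]
mat [array([554.3, 218.2]), array([195.1, 245.6]), np.float64(81.5), 3172, array([572.1, 229.4], dtype=float32)]
```

```bash
python3 -m crank '[[1,-0.03,-0.25,0,0,0,0],[1,-0.06,-0.5,0,0,0,0],[1,-0.1,-0.75,0,0,0,0],[1,-0.13,-1,0,0,0,0],[1,-0.13,-1,0,0,0,0],[1,-0.13,-1,0,0,0,0]]'; python3 -m crank '[[-1,0,0,0,0,0,0],[-1,0,0,0,0,0,0],[-1,0,0,0,0,0,0],[-1,0,0,0,0,0,0],[-1,0,0.2,0.5,0,0,0],[-1,0,0.2,1,0,0,0],[-1,0,0.2,1,0,0,0]]';  python3 -m crank '[[-1,0,0,0.5,0,0,0],[-1,0,0.2,1,0,0,0]]';  python3 -m crank '[[-1,0,0,0.5,0,0,0],[-1,0,0.2,1,0,0,0],[-1,0,0.2,1,0,0,0]]'; python3 t.py; python3 -c "
from k import *
for n in('top','scene'):
  c=cam(n);pins(c);save(c,n+'_u.png',(240,100,420,260) if n=='top' else (100,100,300,280),3)"
```

```text
time: 11.25
eef_pos: [601.2, 14.6, 22.0]
eef_rot: [2.36, 2.072, -0.002]
contact_force: [-1.1, -5.2, 6.3]
finger_gap: 7.6
grip_force: 41.2
time: 12.12
eef_pos: [603.9, 35.4, 126.4]
eef_rot: [2.358, 2.071, 0.01]
contact_force: [0.5, -0.1, -0.3]
finger_gap: 85.2
grip_force: 0.0
time: 12.38
eef_pos: [600.7, 53.2, 222.3]
eef_rot: [-2.364, -2.069, 0.003]
contact_force: [0.8, 0.0, 0.6]
finger_gap: 85.4
grip_force: 0.0
time: 12.75
eef_pos: [602.7, 77.0, 325.4]
eef_rot: [2.357, 2.075, 0.009]
contact_force: [0.3, 0.3, -1.1]
finger_gap: 85.2
grip_force: 0.0
pin 26 [ 644.  -109.6]
pin 26 [ 584.3 -101.3]
pin 24 [555.  -98.1]
pin 24 [526.1 -94.1]
pin 13 [528.4 -93.4]
pin 14 [558.5 -96.6]
pin 17 [ 587.7 -100.9]
pin 17 [ 647.5 -108.3]Traceback (most recent call last):
  File "t.py", line 8, in <module>
    print(n,"tray all",rc(c,g,25),"floor",rc(c,big(f),4))
                       ~~^^^^^^^^
  File "t.py", line 3, in rc
    P=np.array([plane(c,u,v,z)[:2] for v,u in zip(*np.nonzero(m))],np.float32); r=cv2.minAreaRect(P); return [np.round(x,1) for x in r]+[len(P),np.round(P.mean(0),1)]
                                                                                  ~~~~~~~~~~~~~~~^^^
cv2.error: OpenCV(4.12.0) /io/opencv/modules/imgproc/src/convhull.cpp:143: error: (-215:Assertion failed) total >= 0 && (depth == CV_32F || depth == CV_32S) in function 'convexHull'
```

View pics/scene_u.png

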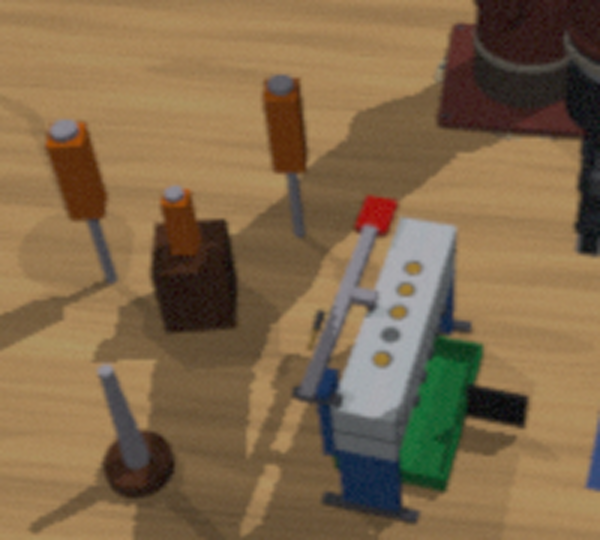

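Scene crop: the tray sits under the block with its handle at (497,405). All four pins are still in place and the bar is down. Next is the punch.

```bash
python3 -m crank '[[-1,-0.15,-0.5,0,0,0,0.05],[-1,-0.3,-1,0,0,0,0.1]]' |head -2; python3 -m crank '[[-1,-0.15,-0.5,0,0,0,0.05],[-1,-0.3,-1,0,0,0,0.11]]' |head -2;python3 -m crank '[[-1,-0.15,-0.5,0,0,0,0],[-1,-0.3,-1,0,0,0,0]]' |head -2; python3 -m crank '[[-1,-0.2,-0.5,0,0,0,0],[-1,-0.4,-1,0,0,0,0],[-1,-0.47,-1,0,0,0,0],[-1,-0.47,-1,0,0,0,0],[-1,-0.47,-1,0,0,0,0]]'; python3 -c "
from m import *
for n in('top','scene'):
  c=cam(n);run(c)
  save(c,n+'_p.png',(280,110,440,270) if n=='top' else (100,80,260,240),3)
a=cv2.imread('pics/top_p.png');b=cv2.imread('pics/scene_p.png');cv2.imwrite('pics/tp.png',cv2.resize(np.hstack([a,b]),(800,400)))"
```

```text
time: 13.15
eef_pos: [570.2, -26.3, 319.9]
time: 13.4
eef_pos: [539.8, -126.9, 320.3]
time: 13.65
eef_pos: [509.7, -226.7, 320.4]
time: 14.28
eef_pos: [465.0, -323.5, 321.3]
eef_rot: [-1.985, -2.434, -0.0]
contact_force: [0.5, 0.6, 0.2]
finger_gap: 85.3
grip_force: 0.0
tray none 0
mat c [585.1 211.5] size [192.4 175. ] ang 81.4 n 2529 z [-3.3  0.7  4.9]  med [602.6 193.6]
pad none 0
block c [ 584.1 -104. ] size [ 57.4 251.8] ang 82.9 n 1552 z [161.7 164.9 168. ]  med [ 577.5 -102.8]
holder c [ 461.3 -354.9] size [76.4 80.2] ang 12.3 n 519 z [ 96.4  99.9 103.2]  med [ 453.2 -345.6]
orange[293. 204.] c [ 468.1 -154.9] size [ 6.2 45.5] ang 89.9 n 34 z [180.8 184.  186.5]  med [ 473.5 -152.5]
orange[362. 208.] c [ 464.6 -354.9] size [28.8 28.1] ang 89.8 n 121 z [104.1 165.1 180.8]  med [ 464.7 -342.7]
orange[333. 256.] c [ 336.3 -262.2] size [39.5 38.5] ang 8.5 n 187 z [155.8 227.3 233.4]  med [ 339.5 -247.4]
tray none 0
mat c [556.4 219.9] size [191.3 244.9] ang 81.4 n 3514 z [-1.9  1.4  4.6]  med [567.8 220.3]
pad c [ 472.6 -136.4] size [28.4 38. ] ang 81.2 n 69 z [181.4 183.8 185.9]  med [ 470.3 -135. ]
block c [ 587.5 -100.3] size [ 57.8 254.6] ang 82.7 n 1118 z [162.4 165.2 167.7]  med [ 605.8 -100.8]
holder c [ 468.1 -352.3] size [77.1 76.9] ang 12.8 n 285 z [ 96.4  99.8 102.7]  med [ 480.3 -339.9]
orange[195. 143.] c [ 342.  -260.8] size [37.6 36.5] ang 12.9 n 265 z [131.7 185.8 230.6]  med [ 355.2 -256.8]
orange[126. 158.] c [ 443.5 -468.1] size [36.4 40.8] ang 24.5 n 328 z [130.6 187.4 230.4]  med [ 453.9 -461.3]
orange[160. 176.] c [ 464.6 -358.9] size [54.6 47.4] ang 21.1 n 195 z [100.8 135.9 177.8]  med [ 478.6 -350.6]
```

View pics/tp.png

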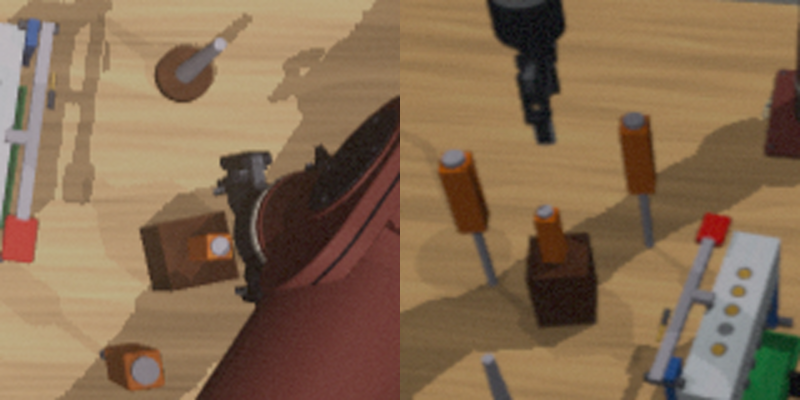

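The crops show the gripper above the small punch, with its cap at (219,247) left and (545,212) right. The taller punches are clear of the path. Descending.

```bash
python3 -m crank '[[-1,0.01,-0.32,-0.2,0,0,0],[-1,0.01,-0.32,-0.6,0,0,0],[-1,0.01,-0.32,-1,0,0,0],[-1,0.01,-0.32,-1,0,0,0]]' |head -2; python3 -m crank '[[-1,0,0,-0.3,0,0,0],[-1,0,0,-0.7,0,0,0],[-1,0,0,-0.95,0,0,0],[-1,0,0,-0.95,0,0,0],[1,0,0,-0.95,0,0,0],[1,0,0,-0.95,0,0,0],[1,0,0,-0.95,0,0,0],[1,0,0,-0.95,0,0,0],[1,0,0,-0.95,0,0,0]]' 80;
```

```text
time: 14.88
eef_pos: [464.5, -355.1, 219.5]
time: 16.0
eef_pos: [465.9, -357.6, 128.3]
eef_rot: [1.987, 2.431, 0.001]
contact_force: [0.1, 0.4, 7.2]
finger_gap: 28.7
grip_force: 75.7
```

```bash
python3 -m crank '[[1,0,0,0.3,0,0,0],[1,0,0,0.6,0,0,0],[1,0,0,1,0,0,0]]' |head -2; python3 -m crank '[[1,0,0,0.5,0,0,0],[1,0,0,1,0,0,0],[1,0,0.3,1,0,0,0]]' ;python3 -m crank '[[1,0,0.5,0,0,0,0],[1,0,1,0,0,0,0],[1,0.3,1,0,0,0,0]]'|head -2; python3 -m crank '[[1,0.2,0.5,0,0,0,0],[1,0.3,1,0,0,0,0],[1,0.3,1,0,0,0,0],[1,0.3,1,0,0,0,0],[1,0.3,1,0,0,0,0]]';  python3 -c "
from m import *
for n in('top','scene'):
  c=cam(n)
  save(c,n+'_q.png',(220,90,380,250) if n=='top' else (140,80,300,240),3)
a=cv2.imread('pics/top_q.png');b=cv2.imread('pics/scene_q.png');cv2.imwrite('pics/tq.png',cv2.resize(np.hstack([a,b]),(800,400)))"
```

```text
time: 16.38
eef_pos: [464.7, -356.4, 227.4]
time: 16.75
eef_pos: [465.3, -329.8, 331.0]
eef_rot: [1.99, 2.423, 0.0]
contact_force: [0.3, 0.2, -2.2]
finger_gap: 28.3
grip_force: 76.3
time: 17.12
eef_pos: [494.8, -223.1, 327.9]
time: 17.75
eef_pos: [524.9, -128.4, 327.2]
eef_rot: [1.991, 2.43, -0.0]
contact_force: [-0.2, 0.2, -1.8]
finger_gap: 26.9
grip_force: 80.5
```

View pics/tq.png

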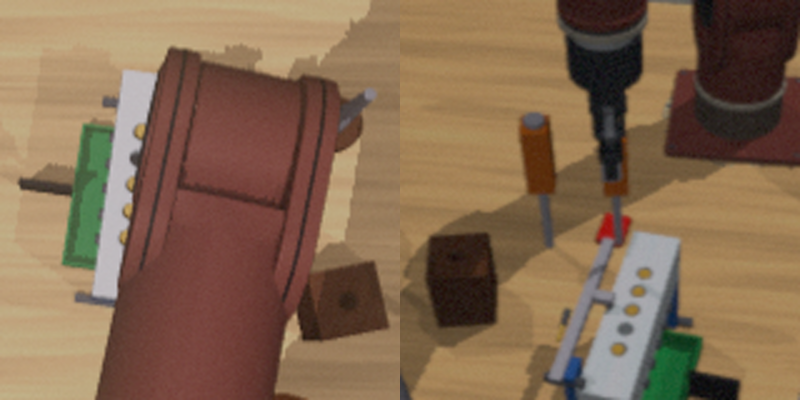

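Left crop: the tray is still under the frame and the holder hole shows at (348,301). Right crop: the held punch has its shank tip near (617,243).

```bash
python3 - <<'E'
from h import *
t=cam("top");s=cam("scene")
print("holder",plane(t,359.2,210.4,100),plane(s,161.2,183.2,100))
print("tip",plane(s,226.8,177.2,214))
# tray in top: red-free check handle/pan corners
for u,v in((228,163.5),(245,195)): print(plane(t,u,v,30))
save(s,"tip.png",(200,130,260,200),8)
E
```

```text
holder [ 461.04294484 -355.4973206   100.        ] [ 470.10328337 -356.2577431   100.        ]
tip [ 527.49631857 -124.18939333  214.        ]
[602.92843682  32.08907889  30.        ]
[505.51126224 -22.56861425  30.        ]
```

View pics/tip.png

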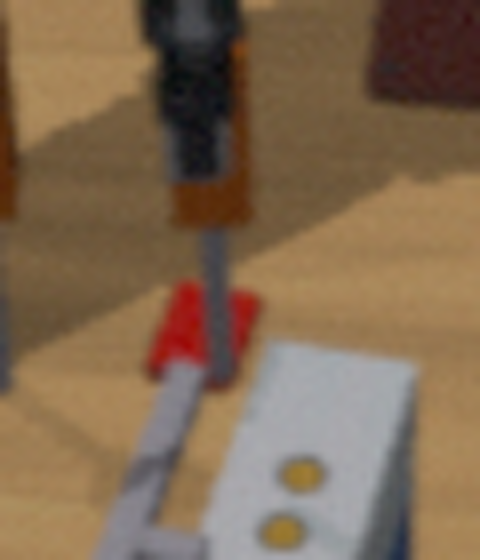

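```bash
python3 -m crank '[[1,0.015,0.31,0,0,0,0],[1,0.015,0.31,-0.2,0,0,0],[1,0.015,0.31,-0.42,0,0,0],[1,0.015,0.31,-0.42,0,0,0],[1,0.015,0.31,-0.42,0,0,0]]'; python3 -c "
from h import *
c=cam('scene');save(c,'tip2.png',(200,120,270,210),6)"
```

```text
time: 18.58
eef_pos: [527.0, -96.3, 286.0]
eef_rot: [1.988, 2.431, 0.001]
contact_force: [-0.2, -0.9, -1.0]
finger_gap: 26.9
grip_force: 80.6
```

View pics/tip2.png

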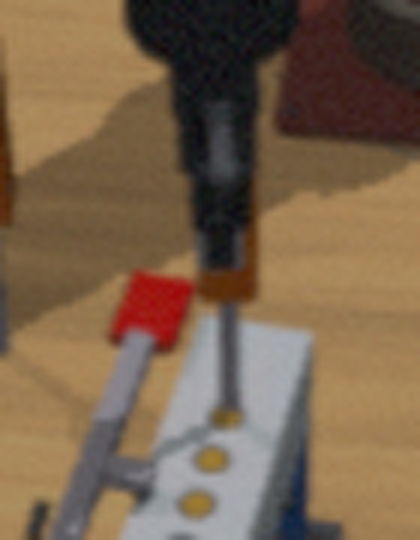

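The tip at (231,413) is just above pin 0 at (228,420), about 1.5 mm too far in +y. I'll correct that and drive.

```bash
python3 -m crank '[[1,0,-0.013,-0.05,0,0,0],[1,0,-0.013,-0.12,0,0,0],[1,0,-0.013,-0.2,0,0,0],[1,0,-0.013,-0.28,0,0,0],[1,0,-0.013,-0.36,0,0,0],[1,0,-0.013,-0.44,0,0,0],[1,0,-0.013,-0.52,0,0,0],[1,0,-0.013,-0.6,0,0,0],[1,0,-0.013,-0.68,0,0,0],[1,0,-0.013,-0.76,0,0,0]]'; python3 -m crank '[[1,0,0,-0.02,0,0,0],[1,0,0,-0.02,0,0,0]]'; python3 -m crank '[[1,0,0,0.4,0,0,0],[1,0,0,0.8,0,0,0],[1,0,0,0.8,0,0,0]]';
```

```text
time: 19.88
eef_pos: [526.6, -97.4, 208.2]
eef_rot: [-1.988, -2.432, 0.001]
contact_force: [0.4, -0.4, -0.8]
finger_gap: 27.0
grip_force: 80.8
time: 20.12
eef_pos: [526.6, -97.3, 206.8]
eef_rot: [-1.988, -2.432, 0.001]
contact_force: [-1.4, -0.9, -1.8]
finger_gap: 27.2
grip_force: 80.6
time: 20.5
eef_pos: [528.5, -97.3, 290.4]
eef_rot: [1.985, 2.429, 0.007]
contact_force: [-0.8, -0.1, -2.1]
finger_gap: 27.2
grip_force: 80.7
```

```bash
python3 -m crank '[[1,0.3,-0.038,0,0,0,0],[1,0.3,-0.038,0,0,0,0],[1,0.3,-0.038,0,0,0,0]]'; python3 -c "
from k import *
c=cam('scene');pins(c);save(c,'tip3.png',(190,120,270,240),5)"
```

```text
time: 20.88
eef_pos: [556.1, -101.0, 286.2]
eef_rot: [-1.988, -2.431, 0.002]
contact_force: [-1.0, -0.2, -2.2]
finger_gap: 27.2
grip_force: 80.6
pin 14 [558.5 -96.6]
pin 17 [ 587.7 -100.9]
pin 17 [ 647.5 -108.3]
```

View pics/tip3.png

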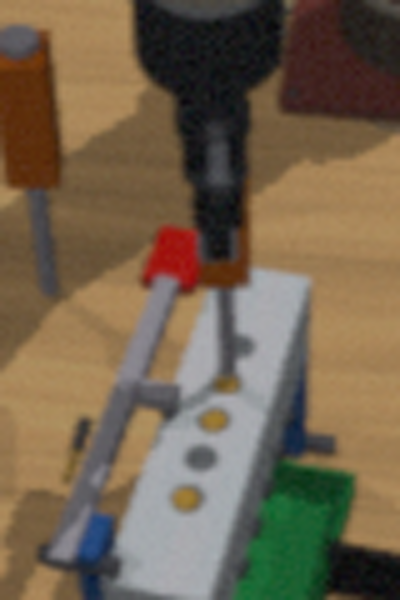

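Pin 0 is out: its hole at (243,345) is now dark. The tip is over pin 1 at (228,384). Driving pin 1, then on to pin 2.

```bash
python3 -m crank '[[1,0,0,-0.05,0,0,0],[1,0,0,-0.12,0,0,0],[1,0,0,-0.2,0,0,0],[1,0,0,-0.28,0,0,0],[1,0,0,-0.36,0,0,0],[1,0,0,-0.44,0,0,0],[1,0,0,-0.52,0,0,0],[1,0,0,-0.6,0,0,0],[1,0,0,-0.68,0,0,0],[1,0,0,-0.76,0,0,0]]'; python3 -m crank '[[1,0,0,-0.02,0,0,0],[1,0,0,-0.02,0,0,0]]'|sed -n '2p;4p'; python3 -m crank '[[1,0,0,0.4,0,0,0],[1,0,0,0.78,0,0,0],[1,0,0,0.78,0,0,0]]'|sed -n 2p;python3 -m crank '[[1,0.3,-0.038,0,0,0,0],[1,0.3,-0.038,0,0,0,0],[1,0.3,-0.038,0,0,0,0]]'; python3 -c "
from k import *
c=cam('scene');pins(c)"
```

```text
time: 22.18
eef_pos: [556.6, -101.2, 210.2]
eef_rot: [-1.988, -2.432, 0.001]
contact_force: [-0.2, -0.9, -1.9]
finger_gap: 27.4
grip_force: 80.6
eef_pos: [556.6, -101.1, 208.8]
contact_force: [-0.3, -1.3, -1.8]
eef_pos: [558.4, -101.2, 290.4]
time: 23.18
eef_pos: [586.2, -104.9, 286.2]
eef_rot: [-1.988, -2.431, 0.002]
contact_force: [0.0, -0.3, -2.6]
finger_gap: 27.3
grip_force: 80.5
pin 13 [ 589.2 -100.6]
pin 17 [ 647.5 -108.3]
```

```bash
python3 -m crank '[[1,0,0,-0.05,0,0,0],[1,0,0,-0.12,0,0,0],[1,0,0,-0.2,0,0,0],[1,0,0,-0.28,0,0,0],[1,0,0,-0.36,0,0,0],[1,0,0,-0.44,0,0,0],[1,0,0,-0.52,0,0,0],[1,0,0,-0.6,0,0,0],[1,0,0,-0.68,0,0,0],[1,0,0,-0.76,0,0,0]]'; python3 -m crank '[[1,0,0,-0.02,0,0,0],[1,0,0,-0.02,0,0,0]]'|sed -n '2p;4p'; python3 -m crank '[[1,0,0,0.4,0,0,0],[1,0,0,0.78,0,0,0],[1,0,0,0.78,0,0,0]]'|sed -n 2p;python3 -m crank '[[1,0.6,-0.076,0,0,0,0],[1,0.6,-0.076,0,0,0,0],[1,0.6,-0.076,0,0,0,0],[1,0.6,-0.076,0,0,0,0]]'; python3 -c "
from k import *
c=cam('scene');pins(c);save(c,'tip4.png',(190,130,310,250),5)"
```

```text
time: 24.48
eef_pos: [586.5, -104.9, 210.1]
eef_rot: [-1.988, -2.432, 0.001]
contact_force: [-0.4, -0.6, -2.2]
finger_gap: 27.0
grip_force: 80.8
eef_pos: [586.6, -104.9, 208.8]
contact_force: [-0.7, -0.0, -1.9]
eef_pos: [588.3, -105.2, 290.6]
time: 25.6
eef_pos: [646.2, -112.8, 287.7]
eef_rot: [1.989, 2.432, 0.001]
contact_force: [0.9, -1.3, -1.3]
finger_gap: 27.1
grip_force: 80.6
pin 17 [ 648.2 -108.6]
```

View pics/tip4.png

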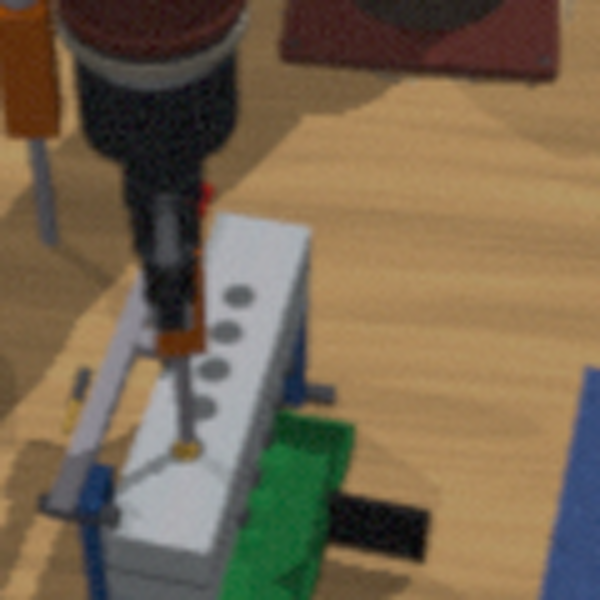

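Holes 0–3 are dark and the tip is over the last pin at (185,450). The tray hasn't moved, so I'll drive it.

```bash
python3 -m crank '[[1,0,0,-0.05,0,0,0],[1,0,0,-0.12,0,0,0],[1,0,0,-0.2,0,0,0],[1,0,0,-0.28,0,0,0],[1,0,0,-0.36,0,0,0],[1,0,0,-0.44,0,0,0],[1,0,0,-0.52,0,0,0],[1,0,0,-0.6,0,0,0],[1,0,0,-0.68,0,0,0],[1,0,0,-0.77,0,0,0]]'; python3 -m crank '[[1,0,0,-0.02,0,0,0],[1,0,0,-0.02,0,0,0]]'|sed -n '2p;4p'; python3 -m crank '[[1,0,0,0.4,0,0,0],[1,0,0,0.8,0,0,0],[1,0,0,1,0,0,0]]'|sed -n 2p;python3 -m crank '[[1,-0.2,-0.3,0.2,0,0,0],[1,-0.5,-0.6,0.2,0,0,0],[1,-0.8,-1,0.2,0,0,0],[1,-0.8,-1,0.2,0,0,0]]'; python3 -c "
from k import *
c=cam('scene');pins(c)"
```

```text
time: 26.9
eef_pos: [646.6, -112.6, 209.1]
eef_rot: [-1.988, -2.432, 0.001]
contact_force: [-1.1, 0.4, -1.5]
finger_gap: 26.8
grip_force: 80.8
eef_pos: [646.7, -112.5, 207.8]
contact_force: [-0.2, -0.0, -1.0]
eef_pos: [647.5, -112.8, 311.1]
time: 28.02
eef_pos: [564.1, -217.4, 329.6]
eef_rot: [1.996, 2.423, 0.0]
contact_force: [0.6, 0.5, -1.2]
finger_gap: 27.1
grip_force: 80.5
```

```bash
python3 -m crank '[[1,-0.35,-0.35,0,0,0,0],[1,-0.7,-0.7,0,0,0,0],[1,-0.98,-1,0,0,0,0],[1,-0.98,-1,0,0,0,0],[1,-0.98,-1,0,0,0,0],[1,-0.98,-1,0,0,0,0]]'
```

```text
time: 28.82
eef_pos: [470.1, -311.0, 327.9]
eef_rot: [-1.985, -2.435, 0.0]
contact_force: [1.1, -0.6, -1.3]
finger_gap: 27.1
grip_force: 80.5
```

```bash
python3 -m crank '[[1,-0.05,-0.455,0,0,0,0],[1,-0.05,-0.455,-0.5,0,0,0],[1,-0.05,-0.455,-1,0,0,0],[1,-0.05,-0.455,-1,0,0,0],[1,-0.05,-0.455,-1,0,0,0]]'; python3 -c "
from h import *
for n in('top','scene'):
  c=cam(n)
  save(c,n+'_q.png',(330,170,410,250) if n=='top' else (120,130,200,210),5)
a=cv2.imread('pics/top_q.png');b=cv2.imread('pics/scene_q.png');cv2.imwrite('pics/tq2.png',np.hstack([a,b]))"
```

```text
time: 29.45
eef_pos: [464.9, -358.0, 229.9]
eef_rot: [1.986, 2.432, 0.0]
contact_force: [0.4, 0.4, -2.4]
finger_gap: 27.2
grip_force: 80.4
```

View pics/tq2.png

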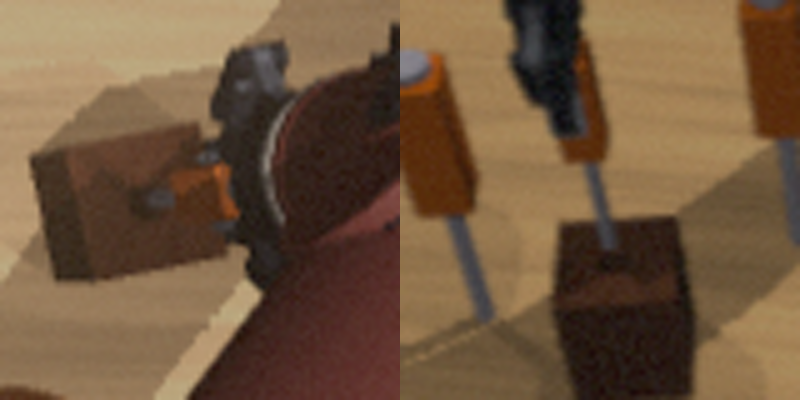

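The tip is about 15 mm above the holder hole, at (155,200) left and (608,248) right, and lined up. Lowering.

```bash
python3 -m crank '[[1,0,0.012,-0.15,0,0,0],[1,0,0.012,-0.3,0,0,0],[1,0,0.012,-0.5,0,0,0],[1,0,0.012,-0.7,0,0,0],[1,0,0.012,-0.85,0,0,0],[1,0,0.012,-0.96,0,0,0],[1,0,0.012,-0.99,0,0,0],[1,0,0.012,-0.99,0,0,0]]'
```

```text
time: 30.55
eef_pos: [464.0, -357.0, 129.4]
eef_rot: [1.988, 2.432, -0.0]
contact_force: [-0.1, 0.6, -1.7]
finger_gap: 26.9
grip_force: 80.8
```

```bash
python3 -m crank '[[-1,0,0,0,0,0,0],[-1,0,0,0,0,0,0],[-1,0,0,0,0,0,0],[-1,0,0,0,0,0,0],[-1,0,0,0,0,0,0],[-1,0,0,0.3,0,0,0],[-1,0,0,0.6,0,0,0],[-1,0,0,1,0,0,0]]'|head -2; python3 -m crank '[[-1,0,0,0.5,0,0,0],[-1,0,0,1,0,0,0],[-1,0.3,0.3,1,0,0,0]]'|head -2; python3 -m crank '[[-1,0.3,0.5,0,0,0,0],[-1,0.5,1,0,0,0,0]]'|head -2; python3 -m crank '[[-1,0.3,0.5,0,0,0,-0.1],[-1,0.5,1,0,0,0,-0.2]]'|head -2; python3 -m crank '[[-1,0.0,0.5,0,0,0,0],[-1,0,1,0,0,0,0]]'|head -2;python3 -m crank '[[-1,0.0,0.5,0,0,0,0],[-1,0,1,0,0,0,0],[-1,0,1,0,0,0,0],[-1,0,1,0,0,0,0]]'; python3 -c "
from m import *
c=cam('scene');save(c,'ps.png',None,1.5);run(c)
H,S,V=hsv(c);W=cloud(c)
k=big((V<75)&(W[...,2]>40)&(W[...,2]<75)&(W[...,0]>480)&(W[...,1]>-60)&(W[...,1]<200)&(W[...,0]<750));rect(W[k],'handle')"
```

```text
time: 31.55
eef_pos: [463.3, -356.4, 229.5]
time: 31.92
eef_pos: [492.7, -330.8, 334.0]
time: 32.17
eef_pos: [544.7, -225.1, 328.9]
time: 32.42
eef_pos: [594.6, -124.8, 328.9]
time: 32.67
eef_pos: [593.7, -25.1, 328.9]
time: 33.17
eef_pos: [593.8, 72.6, 329.0]
eef_rot: [2.344, 2.091, -0.001]
contact_force: [0.1, -0.5, 0.2]
finger_gap: 85.6
grip_force: 0.0
tray none 0
mat c [556.4 220.2] size [191.8 245.2] ang 81.3 n 3480 z [-1.8  1.4  4.6]  med [568.  219.9]
pad c [ 471.9 -137.3] size [28.1 41.3] ang 86.3 n 73 z [181.8 184.5 186.2]  med [ 470.8 -135.4]
block c [ 588.  -100.2] size [ 56.7 253.4] ang 83.0 n 1104 z [161.9 165.  167.6]  med [ 605.4 -101.4]
holder c [ 466.4 -352.6] size [79.8 75.8] ang 13.7 n 298 z [ 95.8  99.7 102.6]  med [ 480.7 -343.2]
orange[195. 143.] c [ 340.6 -261.2] size [40.  36.4] ang 9.1 n 257 z [131.5 185.6 230.8]  med [ 355.1 -257.2]
orange[126. 158.] c [ 441.5 -469.3] size [40.4 37.5] ang 15.0 n 310 z [130.8 185.2 229.6]  med [ 454.2 -460.5]
orange[161. 175.] c [ 457.5 -346.6] size [31.9 56.3] ang 66.2 n 159 z [101.5 140.  178.3]  med [ 475.6 -348.3]
handle c [602.6   2.3] size [61.1  8.2] ang 83.5 n 103 z [43.9 55.9 65.6]  med [603.5   1.6]
```

View pics/ps.png

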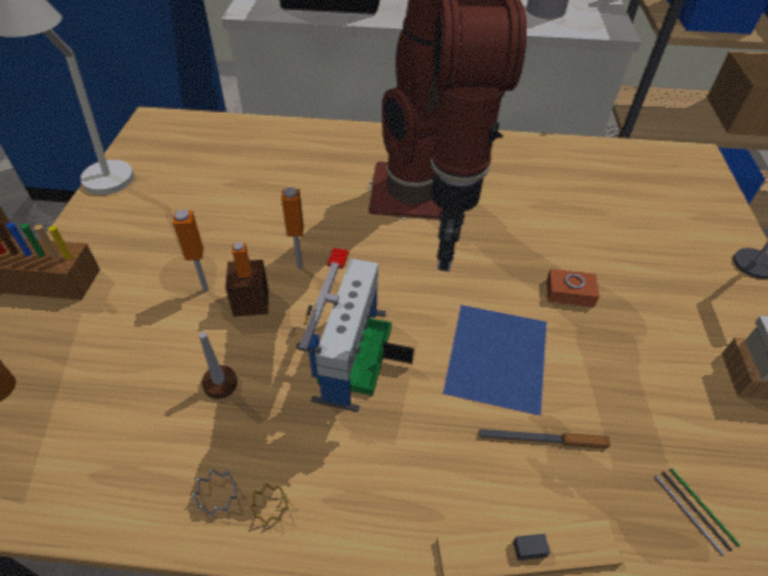

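The punch is seated in its holder at (241,260), the bar is down and all holes are dark. The tray handle at (398,353) is where I left it, so I'll go and grasp it.

```bash
python3 -m crank '[[-1,0.075,-0.3,-0.3,0,0,0],[-1,0.075,-0.55,-0.6,0,0,0],[-1,0.075,-0.55,-1,0,0,0]]'|head -2; python3 -m crank '[[-1,0,0,-0.5,0,0,0],[-1,0,0,-1,0,0,0],[-1,0,0,-1,0,0,0]]'|head -2; python3 -m crank '[[-1,0,0,-0.5,0,0,0],[-1,0,0,-0.9,0,0,0],[-1,0,0,-1,0,0,0],[-1,0,0,-1.0,0,0,0],[1,0,0,-1,0,0,0],[1,0,0,-1,0,0,0],[1,0,0,-1,0,0,0],[1,0,0,-1,0,0,0],[1,0,0,-1,0,0,0]]' 40
```

```text
time: 33.6
eef_pos: [601.7, 13.2, 229.2]
time: 33.98
eef_pos: [598.7, 16.5, 126.1]
time: 35.1
eef_pos: [601.2, 18.3, 29.3]
eef_rot: [-2.344, -2.091, -0.0]
contact_force: [-1.5, 1.4, 3.9]
finger_gap: 7.3
grip_force: 38.9
```

```bash
python3 -m crank '[[1,0.02,0.15,0,0,0,0],[1,0.05,0.35,0,0,0,0],[1,0.08,0.6,0,0,0,0],[1,0.1,0.8,0,0,0,0],[1,0.13,1,0,0,0,0]]'|head -4;  python3 -m crank '[[1,0.03,0.25,0,0,0,0],[1,0.06,0.5,0,0,0,0],[1,0.1,0.75,0,0,0,0],[1,0.1,1,0,0,0,0]]'|head -4; python3 -m crank '[[1,-0.1,0.25,0,0,0,0],[1,-0.25,0.5,0,0,0,-0.01],[1,-0.4,0.75,0,0,0,-0.015],[1,-0.54,0.95,0,0,0,-0.015],[1,-0.54,1,0,0,0,-0.015],[1,-0.54,1,0,0,0,-0.015],[1,-0.54,1,0,0,0,-0.015]]'
```

```text
time: 35.72
eef_pos: [614.6, 118.0, 29.3]
eef_rot: [2.344, 2.09, -0.001]
contact_force: [-0.9, -6.0, 4.2]
time: 36.22
eef_pos: [624.9, 217.9, 29.2]
eef_rot: [2.344, 2.09, -0.001]
contact_force: [-0.6, -5.1, 4.7]
time: 37.1
eef_pos: [569.0, 320.1, 29.4]
eef_rot: [-2.365, -2.064, 0.001]
contact_force: [-5.4, 0.4, 7.4]
finger_gap: 7.7
grip_force: 40.5
```

```bash
python3 -m crank '[[1,0.01,0.04,0,0,0,0],[1,0.01,0.04,0,0,0,0],[1,0.01,0.04,0,0,0,0],[-1,0.01,0.04,0,0,0,0],[-1,0.01,0.04,0,0,0,0],[-1,0.01,0.04,0,0,0,0],[-1,0.01,0.04,0,0,0,0],[-1,0.01,0.04,0.4,0,0,0],[-1,0.01,0.04,0.8,0,0,0],[-1,0.01,0.04,1,0,0,0]]'|head -2; python3 -m crank '[[-1,0,0,0.5,0,0,0],[-1,0,0.2,1,0,0,0]]'|head -2; python3 -m crank '[[-1,-0.3,0.4,0.3,0,0,0],[-1,-0.6,1,0.6,0,0,0],[-1,-0.6,1,0.6,0,0,0],[-1,-0.6,1,0.6,0,0,0]]'; python3 t.py; python3 -c "
from h import *
c=cam('top');save(c,'fin_t.png',(110,100,260,260),3.7)
c=cam('scene');save(c,'fin_s.png',None,1.5)"
```

```text
time: 38.35
eef_pos: [572.2, 322.6, 131.4]
time: 38.6
eef_pos: [571.5, 340.4, 229.9]
time: 39.1
eef_pos: [510.7, 442.9, 288.4]
eef_rot: [2.367, 2.066, -0.001]
contact_force: [1.0, -0.2, -0.9]
finger_gap: 85.2
grip_force: 0.0
top tray all [array([569.8, 207.8]), array([115.3, 142.5]), np.float64(81.4), 834, array([574. , 209.3], dtype=float32)] floor [array([571.2, 209.8]), array([102.2, 136.3]), np.float64(81.6), 624, array([574.6, 217. ], dtype=float32)]
handle c [563.5 274. ] size [6.5 3.2] ang 39.3 n 6 z [48.2 58.9 63.8]  med [563.5 273.4]
mat [array([554. , 217.3]), array([194.9, 244.6]), np.float64(81.3), 877, array([609.5, 181. ], dtype=float32)]
scene tray all [array([564.4, 214.2]), array([117.3, 189.9]), np.float64(81.8), 1329, array([562.4, 222.8], dtype=float32)] floor [array([546.4, 217.5]), array([108.2, 159. ]), np.float64(82.0), 818, array([538.3, 231.4], dtype=float32)]
handle c [571.9 304.8] size [61.   6.9] ang 83.4 n 91 z [46.5 58.1 66.5]  med [572.2 307.7]
mat [array([554.8, 218.3]), array([195.1, 246.5]), np.float64(81.4), 1614, array([580.4, 213.2], dtype=float32)]
```

View pics/fin_t.png

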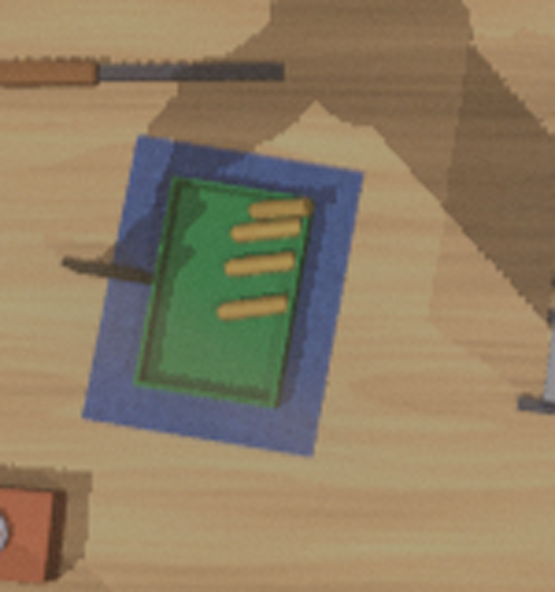

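View pics/fin_s.png

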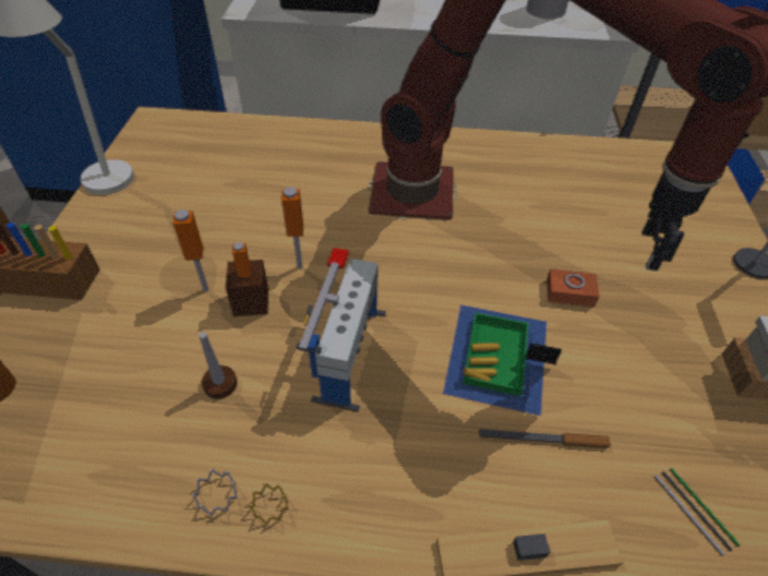

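The pan is entirely on the mat with all four pins in it. The punch is seated, the bar is down, the bystanders are in place, and the arm is clear.

```bash
python3 -c "
from plant import manip
print(manip.job_done())"
```

```text
the job is handed in; nothing more can be done
None
```

I handed the job in after about 39 s of robot time: bar down, all four pins present (hole 3 was empty) in the tray on the blue mat, punch back in its holder, and bystanders where they were in the last images; no verdict was returned.

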